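# Unload the painted border tile from the painting jig

### The job

The border tile in the painting jig is finished: get it ready for the kiln. First lift the wooden hand rest off the jig and stand it on its feet on the bench, about a hand's breadth clear of the jig; then lift the spring-loaded hold-down finger clear of the painted face before you swing it fully out to the side, and let it down there. Last, lay the tile painted face up in the kiln setter, lying flat on both ledges, and leave the finger swung out, the hand rest standing and the other things on the bench undisturbed.

Things in the scene. Friction and masses are not known exactly. Their poses are not given: they have to be found in the camera images.
- jig: painting jig, fixed: plywood board 250 (x) x 112 (y) x 12 mm; origin: centre of its underside, on the bench. On it a plinth 30 mm wide (y), 26 mm high, carries the tile; eight 8 mm dowels, tops 33 mm above the bench, stand round the tile (at x = +-52 beside it, y = +-20 at its ends) with 1.5 mm clearance, so it leaves only upward. The hold-down's upright post is at x = -100, y = 0
- nest (a point): point fixed to the jig: centre of the plinth's top, 26 mm above the bench, where the middle of the tile's underside lies; axes as the jig's
- finger_lift (a joint): height of the spring-loaded hold-down finger (m): 0 when its rubber foot rests on the tile, up to 0.016 lifted, -0.003 when let down beside the tile. The spring draws it down with about 5 N at 0 and 9 N at 0.016
- finger_swing (a joint): swing of the hold-down finger about its post (rad), anticlockwise from above: 0 points along the jig's +x over the tile's end (starts within 0.12 of that), 1.65 is the stop, pointing to the jig's +y side. It stays where it is turned. It reaches 48 mm from the post, overlaps the tile by 23 mm and is off the tile from about 1.0 rad on
- finger_knob (a point): centre of the black grip fin on the finger, over the post axis: 34 mm long (x, along the finger) x 12 mm thick (y) x 20 mm high. With the finger on the tile its centre is 56 mm, its top 66 mm, the top of the 22 mm wide steel hub and 16 mm wide arm below it 46 mm above the bench. It lifts and turns with the finger
- tile_center (a point): centre of the loose border tile, cream bisque with a dark brown painted pattern on its upper face, 150 (x) x 60 (y) x 9 mm, 0.15 kg; z axis up through the painted face. In the jig its underside is 26 mm above the bench, with 14 mm free height under its long sides
- rest_board (a point): centre of the board of the loose wooden hand rest, a bridge standing astride the jig over the finger: board 50 (x) x 200 (y) x 12 mm, underside 76 mm and top 88 mm above the soles, this point 82 mm; under its ends (centred at y = +-87) feet 14 mm thick, 50 mm wide; about 0.22 kg. Take it by the board's 50 mm width. z axis up
- setter: kiln tile setter of pale brown fired clay, fixed, 188 (x) x 82 (y) x 47 mm; origin: centre of its underside. At each end of x a 12 mm deep ledge, 33 mm above the bench, with a raised back (top 47 mm) and two corner lugs (tops 44 mm). Pocket 158 mm long between backs, 68 mm wide between lugs: 4 mm play each way. Open at the sides between the ledges, floor at 10 mm
- setter_seat (a point): point fixed to the setter: centre of the pocket at ledge height, 33 mm above the bench, where the middle of the tile's underside belongs; its x axis is the tile's long direction (either way round)
- jar: small capped jar with dark cap and a label, 48 mm wide, 60 mm high, loose bystander; origin at the middle of its underside
- cup: small clear plastic cup, 72 mm wide, 70 mm high, loose bystander; origin at the middle of its underside
- bowl: white pouring bowl, 110 mm wide, 62 mm high, loose bystander; origin at the middle of its underside
Mind the look-alikes: they are no part of the job. What is shaped like the part that bears tile_center but purple or red is not meant.

How it is judged:
By the outcome, as a careful person would: the job done as asked, in the order asked, and still so for the second after the job is handed in, with the robot touching nothing.
It also fails if it takes over 72 s, if anything falls off the work surface, if the arm or the gripper's body presses on something with over 40 N, if the wrist force passes 120 N, or if a joint passes its speed limit or range.

### The arm

A 6-joint arm with a two-finger parallel gripper is mounted at the origin on a cart in front of the work surface, level with it; the furniture and walls round the work are solid. World frame = base frame: x ahead of the robot, y to its left, z up, the work surface at z = 0. Lengths are in m, angles in rad, forces in N, time in s.
With the tool pointing down it reaches from about 0.425 to 1.125 m from the base axis. Payload 14.9 kg.
Tool frame: the origin (TCP) lies between the finger pads; the fingertips stand ahead of it and the grasp point (between the pads) lies 5 mm behind it (r.tcp_to_tips is the z of the fingertips in the tool frame, in m); z points along the fingers, y is the direction in which the jaws open and shut (so a half turn about z gives the same grasp; the last joint's range is limited). The gripper opens to 91 mm and grips with 3 to 60 N. Pads are 32 mm wide; open, the fingers measure 118 mm over their backs; the gripper's body (76 mm by 178 mm) begins 60 mm behind the grasp point.
Start: joints at [1.069, 0.379, 1.734, -0, 1.028, -0.033], TCP at [0.316, 0.624, 0.228] pointing down, gripper open.
Joint ranges: [-2.77, 2.77], [-0.74, 2.19], [0, 2.66], [-1.06, 4.2], [0.31, 2.87], [-3.08, 3.08]. Speed limits (rad/s): [1.89, 1.89, 2.39, 3.14, 3.14, 3.14].

### API

Orientations are given as a unit quaternion [w, x, y, z].
In Python, from plant import sensors, eyes, ticket, r gives the robot as it stands.
- The arm moves only by the tool step_arm, never from a script. Its argument "series" is a list of rows, each a list of 5 numbers: the opening, from -1 (shut) to 1 (fully open), then the shift along the tool's x, y, z in cm, then the turn about the tool's z in degrees. In form: [[claw, dx, dy, dz, roll], ...]. A call has 1 to 20 rows; each row shifts and turns the pose as measured when the row begins, along the tool's axes as they then stand; what a row does not reach is not made up. A row lasts 1/10 s, in which the tool goes at most 50 mm and 8.59 degrees, less where a joint would pass 70% of its speed; a pose out of reach is approached as far as the arm can. A call is refused whole if a number of a shift passes 5 or a number of a turn 8.59, either way. A call with a gripper value outside its range is refused whole. The fingers move at their own pace and stop on an object; "grip_force" is the grip in N (left out, the last holds). Time passes only in rows, so rows that do not move let the fingers close. It gives the time, the measured TCP pose, the force and the opening at its end, in the units of the state.
- sensors.sense(): the state, without advancing time (a new reading comes with each control period).
- eyes.grab_frame(name): name is "side" or "top" or "wrist"; returns (picture, depth): 420x560x3 uint8, red, green, blue; 420x560 float32, m along the optical axis (not along the pixel's ray), 0 where there is no reading.
- eyes.calibration(name): a dict with "fx", "fy", "cx", "cy" (pixels), "cam_to_world" (4x4, takes a point from camera to world coordinates); the wrist camera has in their place "T_tool_cam" (4x4, takes a point from camera to tool coordinates, whose origin is the TCP and whose axes are the flange's). Camera axes: x right, y up, looking along -z (the intrinsics and any distortion apply to the point x, -y, -z); pixel columns grow to the right and rows downward; lengths in m; the calibration is good to about 2 mm. A picture is of the moment at which its call begins: read the wrist's pose just before it. calibration takes no time and is no camera call.
- ticket.sign_off(): hands the job in, once; it reports no verdict.
The state is a dict: "t": time; "joint_positions": joint angles; "joint_vel": joint speeds; "effort": joint torques, N m; "ee_pos": TCP position; "tcp_rot": TCP orientation; "ft_force": force on the tool from outside, world axes, zero at the start; "wrist_torque": the same for the moment, N m; "width": finger opening in m.
Only numpy, scipy, OpenCV 4.12 (cv2) and the standard library are available. Lean on these libraries where they do the work, as an engineer would, in place of code of your own. Each camera call takes 0.05 s, during which the arm holds its last target.

## Working session

There is one attempt and no reset: what is moved stays moved. The work goes in short steps, Python scripts to look and compute and a tool call to move; the robot and the scene stay as the last step left them, time stands still between calls to the robot, and variables do not carry over. Pictures are saved under pics/ and viewed, and the job is handed in when it is done.

Besides the shell and the picture viewer there is one more tool, called after "Emit:" by a JSON object that holds its "name" and its "arguments". step_arm: Moves the arm, as the interface text tells. Its arguments: {"type":"object","properties":{"series":{"type":"array"},"grip_force":{"type":"number"}},"required":["series"]}

```bash
ls; mkdir -p pics
cat > h.py <<'E'
import numpy as np, cv2
from scipy.spatial.transform import Rotation as R
from plant import sensors, eyes, ticket, r
def save(name,img): cv2.imwrite('pics/'+name+'.png',cv2.cvtColor(img,cv2.COLOR_RGB2BGR))
def T_tool(s):
    T=np.eye(4);q=s['tcp_rot'];T[:3,:3]=R.from_quat([q[1],q[2],q[3],q[0]]).as_matrix();T[:3,3]=s['ee_pos'];return T
def grab(n):
    s=sensors.sense();img,d=eyes.grab_frame(n);c=eyes.calibration(n)
    T=c['cam_to_world'] if 'cam_to_world' in c else T_tool(s)@np.array(c['T_tool_cam'])
    return img,d,c,np.array(T)
def ray(c,T,u,v):
    K=np.array([[c['fx'],0,c['cx']],[0,c['fy'],c['cy']],[0,0,1]])
    D=np.array(c.get('dist',[0,0,0,0,0]),float) if 'dist' in c else None
    p=cv2.undistortPoints(np.array([[[u,v]]],float),K,D)[0,0]
    d=np.array([p[0],-p[1],-1.]);return T[:3,3],T[:3,:3]@d
def onz(c,T,u,v,z):
    o,d=ray(c,T,u,v);return o+d*(z-o[2])/d[2]
def cloud(d,c,T):
    v,u=np.mgrid[:d.shape[0],:d.shape[1]]
    x=(u-c['cx'])/c['fx'];y=(v-c['cy'])/c['fy']
    P=np.stack([x*d,-y*d,-d],-1);return P@T[:3,:3].T+T[:3,3]
E
python3 - <<'E'
from h import *
print(sensors.sense(), r.tcp_to_tips)
for n in ['side','top','wrist']:
    img,d,c,T=grab(n);save(n+'0',img);np.savez(n+'0.npz',img=img,d=d,T=T);print(n,c,(d>0).mean())
E
```

```text
pics
{'t': 0.0, 'joint_positions': array([ 1.06872412e+00,  3.79409018e-01,  1.73473612e+00, -8.19368663e-06,
        1.02850519e+00, -3.32925269e-02]), 'joint_vel': array([-0.00145566,  0.00108975, -0.00144757, -0.00064716, -0.00155937,
        0.00134094]), 'effort': array([ 6.27008321e-04, -7.63733840e+01, -4.34367621e+01,  6.50457409e-02,
        4.24385397e-02, -1.10843753e-04]), 'ee_pos': array([0.31608859, 0.62416991, 0.22731005]), 'tcp_rot': array([-1.36491900e-04,  2.32247464e-01,  9.72656587e-01, -5.10927762e-04]), 'ft_force': array([-0.10028584, -0.44697536, -0.18122049]), 'wrist_torque': array([ 0.01217021,  0.00821294, -0.03240964]), 'width': 0.09118272834487536} 0.014
side {'fx': 496.1505392871997, 'fy': 496.1505392871997, 'cx': 280.39655642314193, 'cy': 209.82354603201296, 'cam_to_world': array([[ 0.82291936,  0.22869494, -0.5200984 , -0.17847119],
       [-0.56810219,  0.34406064, -0.74758423, -0.99706454],
       [ 0.00797666,  0.91067058,  0.41305626,  0.63954339],
       [ 0.        ,  0.        ,  0.        ,  1.        ]])} 0.9959863945578231
top {'fx': 470.81894
[... 151 characters left out ...]
 0.37074553],
       [-0.99997561, -0.00581089, -0.00387403,  0.0032099 ],
       [-0.00436006,  0.08610557,  0.99627648,  1.46679918],
       [ 0.        ,  0.        ,  0.        ,  1.        ]])} 0.9960119047619047
wrist {'fx': 303.4378688040921, 'fy': 303.4378688040921, 'cx': 276.6662472411568, 'cy': 210.41261816260712, 'T_tool_cam': array([[-2.50032371e-04,  9.58114390e-01,  2.86385674e-01,
         8.20597368e-02],
       [ 9.99999356e-01, -7.74905102e-05,  1.13230868e-03,
         3.66101607e-04],
       [ 1.10707341e-03,  2.86385772e-01, -9.58113753e-01,
        -1.57545817e-01],
       [ 0.00000000e+00,  0.00000000e+00,  0.00000000e+00,
         1.00000000e+00]])} 0.9961394557823129
```

View pics/top0.png

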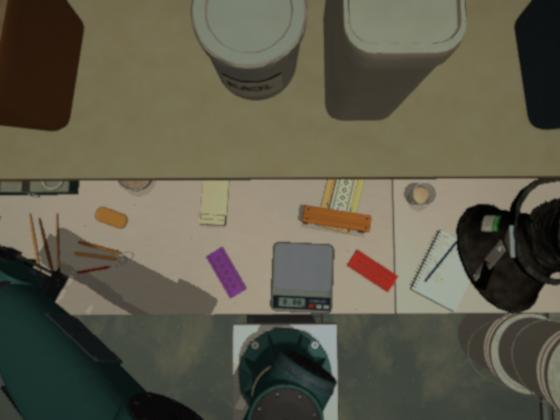

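View pics/side0.png

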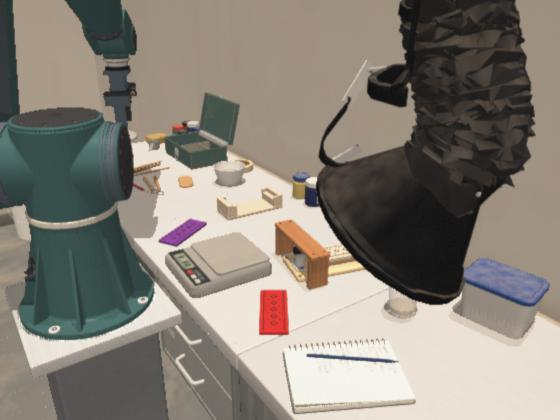

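View pics/wrist0.png

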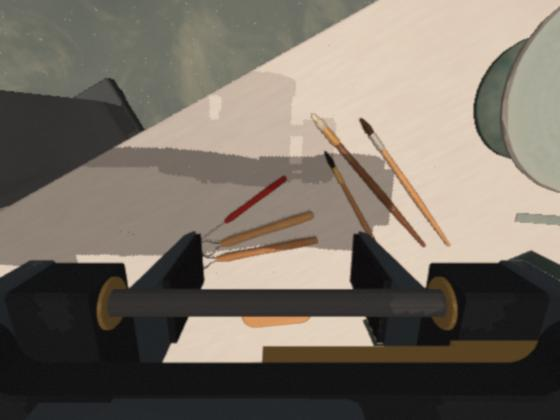

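The top view shows the orange-brown hand rest at (337,217) over the jig (345,195). The setter is at (214,200). The look-alikes are purple at (226,272) and red at (372,270). The cream tile with the dark pattern, lying in the jig, is the one meant. Part of it is hidden by the edge at row 178, so I'll measure from the depth data next.

```bash
python3 - <<'E'
from h import *
for n in ['top','side']:
    z=np.load(n+'0.npz');c=eyes.calibration(n);P=cloud(z['d'],c,z['T'])
    print(n)
    pts={'top':[(100,150),(280,170),(345,190),(337,212),(305,215),(370,225),(214,195),(214,222),(420,195),(137,184),(303,265),(250,250),(360,190)],
    'side':[(303,245),(350,268),(250,205),(230,205),(230,170),(402,300),(300,190),(315,190),(350,150),(330,220)]}[n]
    for u,v in pts: print((u,v),P[v,u].round(3))
E
python3 - <<'E'
import cv2
a=cv2.imread('pics/top0.png')[165:300,180:460];cv2.imwrite('pics/top0c.png',cv2.resize(a,None,fx=2.8,fy=2.8,interpolation=cv2.INTER_CUBIC))
a=cv2.imread('pics/side0.png')[150:350,180:440];cv2.imwrite('pics/side0c.png',cv2.resize(a,None,fx=3,fy=3,interpolation=cv2.INTER_CUBIC))
E
```

```text
top
(100, 150) [0.507 0.249 0.844]
(280, 170) [0.478 0.007 0.845]
(345, 190) [ 0.556 -0.187  0.033]
(337, 212) [ 0.484 -0.155  0.087]
(305, 215) [ 0.475 -0.061  0.086]
(370, 225) [ 0.445 -0.251  0.088]
(214, 195) [0.545 0.218 0.011]
(214, 222) [0.459 0.212 0.05 ]
(420, 195) [ 0.541 -0.421  0.016]
(137, 184) [0.578 0.451 0.035]
(303, 265) [ 0.328 -0.056  0.048]
(250, 250) [0.374 0.106 0.008]
(360, 190) [ 0.557 -0.236  0.017]
side
(303, 245) [ 0.447 -0.191  0.088]
(350, 268) [ 0.557 -0.239  0.013]
(250, 205) [0.553 0.221 0.012]
(230, 205) [0.464 0.187 0.046]
(230, 170) [0.61  0.447 0.049]
(402, 300) [ 0.517 -0.439  0.05 ]
(300, 190) [0.727 0.194 0.033]
(315, 190) [0.727 0.116 0.059]
(350, 150) [ 0.334 -0.449  0.406]
(330, 220) [ 0.227 -0.533  0.347]
```

View pics/top0c.png

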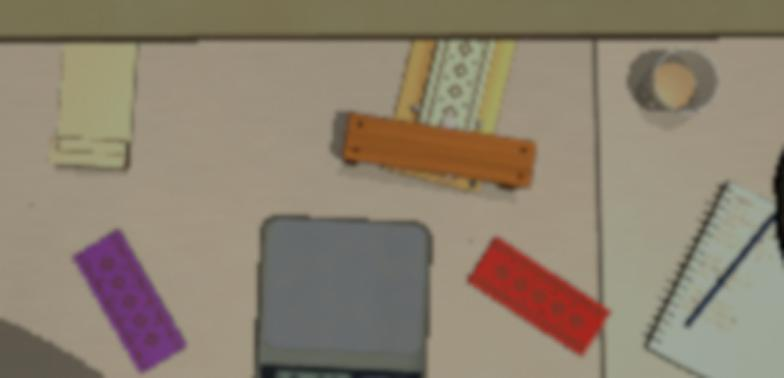

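View pics/side0c.png

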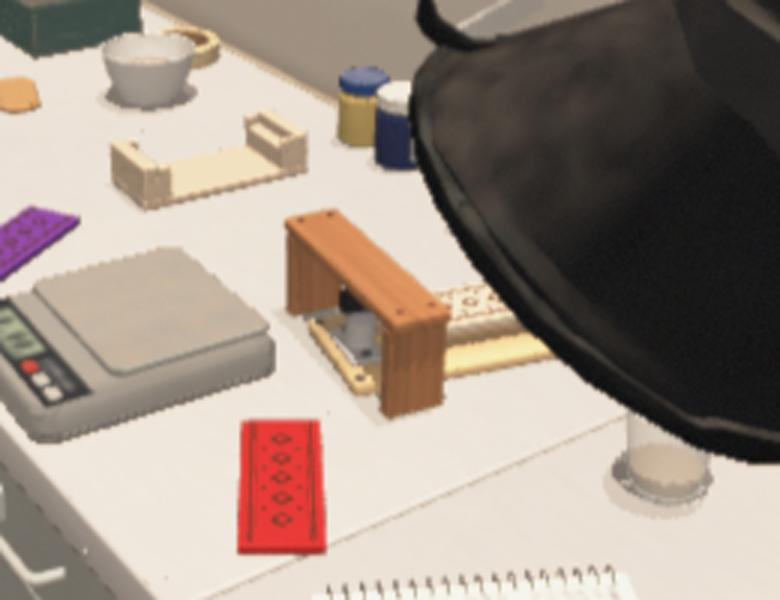

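Run:
```python
from h import *
print([a for a in dir(r) if a[0]!='_'])
s=sensors.sense();T=T_tool(s);print(T.round(3))
tgt=np.array([0.42,-0.12,0.33]);print((T[:3,:3].T@(tgt-T[:3,3])*100).round(1))
z=np.load('top0.npz');c=eyes.calibration('top');P=cloud(z['d'],c,z['T'])
img=z['img'];hsv=cv2.cvtColor(img,cv2.COLOR_RGB2HSV)
m=(P[...,2]>0.078)&(P[...,2]<0.1)&(P[...,0]<0.6)&(P[...,1]>-0.32)&(P[...,1]<0)&(hsv[...,1]>110)
n,l,st,ce=cv2.connectedComponentsWithStats(m.astype(np.uint8));i=1+np.argmax(st[1:,4]);q=P[l==i][:,:2].astype(np.float32)
print(st[i],cv2.minAreaRect(q),q.mean(0))
```

```text
['Unreachable', 'tcp_to_tips']
[[-0.892  0.452 -0.     0.316]
 [ 0.452  0.892 -0.001  0.624]
 [ 0.    -0.001 -1.     0.227]
 [ 0.     0.     0.     1.   ]]
[-42.9 -61.7 -10.2]
[ 303  206   68   26 1133] ((0.4647407531738281, -0.15401583909988403), (0.19759002327919006, 0.05055695027112961), 80.54044342041016) [ 0.46432498 -0.15354086]
```

Emit:
{"name": "step_arm", "arguments": {"series": [[1,-2.6,-3,-0.95,0],[1,-2.6,-3,-0.95,0],[1,-2.6,-3,-0.95,0],[1,-2.6,-3,-0.95,0],[1,-2.6,-3,-0.95,0],[1,-2.6,-3,-0.95,0],[1,-2.6,-3,-0.95,0],[1,-2.6,-3,-0.95,0],[1,-2.6,-3,-0.95,0],[1,-2.6,-3,-0.95,0],[1,-2.6,-3,-0.95,0],[1,-2.6,-3,-0.95,0],[1,-2.6,-3,-0.95,0],[1,-2.6,-3,-0.95,0],[1,0,0,0,-8],[1,0,0,0,-8],[1,0,0,0,-8]]}}

```text
t: 1.85
ee_pos: [0.4532, 0.0623, 0.3645]
tcp_rot: [0.0, 0.019, 1.0, -0.002]
ft_force: [-0.2, 0.7, -0.1]
width: 0.0909
```

Run:
```python
from h import *
img,d,c,T=grab('wrist');save('w1',img);np.savez('w1.npz',img=img,d=d,T=T)
s=sensors.sense();print(s['t'],s['joint_positions'].round(2),T_tool(s).round(3))
```

```text
1.9 [ 0.09 -0.18  2.09 -0.    1.23 -1.45] [[-1.     0.028  0.     0.453]
 [ 0.028  1.    -0.004  0.062]
 [-0.    -0.004 -1.     0.364]
 [ 0.     0.     0.     1.   ]]
```

View pics/w1.png

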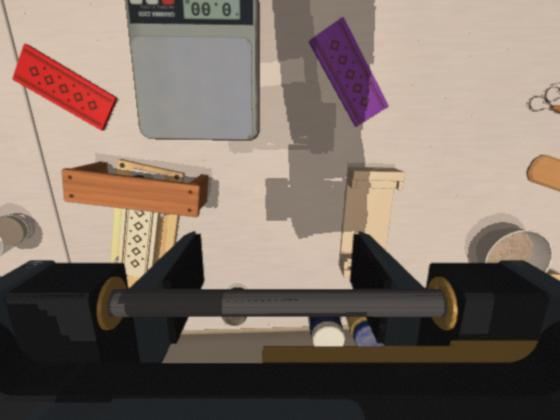

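The wrist view shows the rest at (135,190) over the jig, with the cream tile below it at (140,225). The setter is at (370,220), the red look-alike at (65,87) and the purple one at (348,72). There is an unknown round thing at (235,303).

Run:
```python
from h import *
z=np.load('w1.npz');c=eyes.calibration('wrist');P=cloud(z['d'],c,z['T']);img=z['img']
for u,v in [(235,290),(235,303),(245,303),(325,340),(365,335),(15,230),(515,245),(140,190),(370,230),(375,176),(360,263),(145,230),(160,170)]: print((u,v),P[v,u].round(3))
hsv=cv2.cvtColor(img,cv2.COLOR_RGB2HSV)
def rect(m):
    n,l,st,ce=cv2.connectedComponentsWithStats(m.astype(np.uint8));i=1+np.argmax(st[1:,4]);q=P[l==i];print(st[i],cv2.minAreaRect(q[:,:2].astype(np.float32)),np.median(q[:,2]))
Z=P[...,2];X=P[...,0];Y=P[...,1]
rect((Z>.08)&(Z<.1)&(Y<0)&(Y>-.3)&(X<.6)&(hsv[...,1]>100))
rect((Z>.006)&(Z<.06)&(Y<.3)&(Y>.13)&(X<.64)&(X>.43))
rect((Z>.03)&(Z<.06)&(Y<.3)&(Y>.13)&(X<.5)&(X>.43))
rect((Z>.03)&(Z<.045)&(Y<-.1)&(Y>-.3)&(X<.7)&(X>.5))
rect((Z>.007)&(Z<.05)&(Y<-.08)&(Y>-.3)&(X<.7)&(X>.48))
a=img[140:330,40:420];save('w1c',cv2.resize(a,None,fx=2,fy=2,interpolation=cv2.INTER_CUBIC))
```

```text
(235, 290) [0.418 0.052 0.444]
(235, 303) [0.421 0.053 0.447]
(245, 303) [0.421 0.055 0.447]
(325, 340) [0.74  0.134 0.082]
(365, 335) [0.737 0.205 0.076]
(15, 230) [ 0.535 -0.39   0.036]
(515, 245) [0.591 0.462 0.042]
(140, 190) [ 0.462 -0.139  0.089]
(370, 230) [0.567 0.224 0.01 ]
(375, 176) [0.462 0.216 0.047]
(360, 263) [0.448 0.109 0.37 ]
(145, 230) [ 0.543 -0.168  0.035]
(160, 170) [ 0.445 -0.136  0.013]
[  62  169  139   48 4515] ((0.46662428975105286, -0.15385806560516357), (0.19962316751480103, 0.050276536494493484), 80.59121704101562) 0.08879568800754312
[ 339  167   66  111 3899] ((0.5478657484054565, 0.2161100208759308), (0.08263380080461502, 0.18765412271022797), 86.48694610595703) 0.01117549134325313
[350 169  55  21 994] ((0.4694192111492157, 0.22095443308353424), (0.08200414478778839, 0.03025798313319683), 86.24461364746094) 0.045165175259986534
[ 114  209   45   69 2199] ((0.5671423673629761, -0.19009944796562195), (0.06777659803628922, 0.12842625379562378), 75.21520233154297) 0.035843375615234985
[ 110  208   69   80 3494] ((0.5871973633766174, -0.19067677855491638), (0.11201599985361099, 0.17193098366260529), 75.47393035888672) 0.035069769940889894
```

View pics/w1c.png

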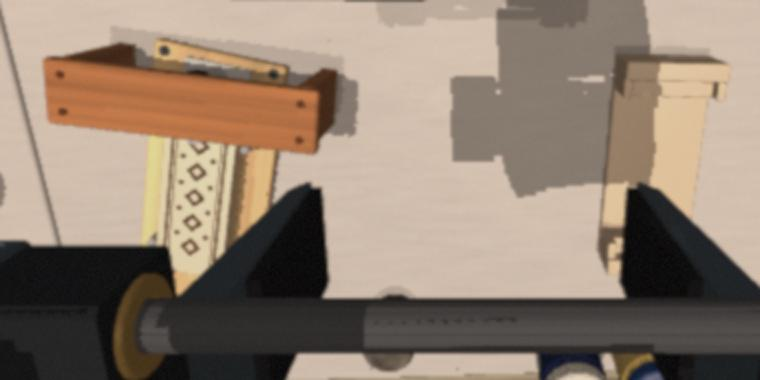

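Run:
```python
from h import *
z=np.load('w1.npz');c=eyes.calibration('wrist');P=cloud(z['d'],c,z['T'])
for u,v in [(235,287),(225,321),(235,321),(240,323),(232,325),(200,136),(255,136),(145,138)]: print((u,v),P[v,u].round(3), onz(c,z['T'],u,v,0.06).round(3))
from plant import sensors
T=T_tool(sensors.sense());t=np.array([0.4666,-0.154,0.20]);print(T[:3,:3].T@(t-T[:3,3])*100)
```

```text
(235, 287) [ 0.68  -0.029 -0.   ] [ 0.644 -0.018  0.06 ]
(225, 321) [ 0.712 -0.041  0.06 ] [ 0.712 -0.041  0.06 ]
(235, 321) [ 0.713 -0.023  0.059] [ 0.712 -0.023  0.06 ]
(240, 323) [ 0.717 -0.014  0.06 ] [ 0.717 -0.015  0.06 ]
(232, 325) [ 0.72  -0.029  0.061] [ 0.721 -0.029  0.06 ]
(200, 136) [ 0.391 -0.053  0.048] [ 0.39 -0.05  0.06]
(255, 136) [0.394 0.03  0.035] [0.393 0.031 0.06 ]
(145, 138) [ 0.392 -0.158 -0.   ] [ 0.39  -0.132  0.06 ]
[ -1.9549493  -21.52577373  16.5383412 ]
```

Emit:
{"name": "step_arm", "arguments": {"series": [[1,-0.4,-4.3,2.5,0],[1,-0.4,-4.3,2.5,0],[1,-0.4,-4.3,2.5,0],[1,-0.4,-4.3,2.5,0],[1,-0.4,-4.3,2.5,0],[1,0,0,0,8.2],[1,0,0,0,8.2],[1,0,0,0,8.2],[1,0,0,0,8.2],[1,0,0,0,8.2],[1,0,0,0,8.2],[1,0,0,0,8.2],[1,0,0,0,8.2],[1,0,0,0,8.2],[1,0,0,0,8.2],[1,0,0,0,8.2],[1,0,0,0,8.2]]}}

```text
t: 3.6
ee_pos: [0.4653, -0.1566, 0.2358]
tcp_rot: [0.0, 0.793, 0.609, -0.0]
ft_force: [-0.9, 1.3, 0.7]
width: 0.091
```

```bash
cat >> h.py <<'E'
def go(t,psi=None):
    """psi: wanted angle of tool y, deg"""
    s=sensors.sense();T=T_tool(s);p=np.degrees(np.arctan2(T[1,1],T[0,1]))
    print('t',round(s['t'],2),'pos',T[:3,3].round(4),'psi',p.round(2),'tilt z',T[:3,2].round(4),'q',s['joint_positions'].round(2),'F',s['ft_force'].round(1),'w',round(s['width'],4))
    print('shift cm',(T[:3,:3].T@(np.array(t)-T[:3,3])*100).round(2), None if psi is None else ('roll',round(-((psi-p+180)%360-180),2)))
E
python3 - <<'E'
from h import *
go([0.4666,-0.154,0.086],-9.4)
E
```

```text
t 3.6 pos [ 0.4653 -0.1566  0.2358] psi -15.02 tilt z [-5.e-04 -1.e-03 -1.e+00] q [-0.37  0.03  2.14 -0.    0.96 -0.11] F [-0.9  1.3  0.7] w 0.091
shift cm [ 0.3   0.06 14.98] ('roll', np.float64(-5.62))
```

Emit:
{"name": "step_arm", "arguments": {"series": [[1,0.3,0,0,-5.6],[1,0,0,3.5,0],[1,0,0,3.5,0],[1,0,0,3.5,0],[1,0,0,2,0],[1,0,0,0,0]]}}

```text
t: 4.2
ee_pos: [0.4673, -0.1533, 0.1078]
tcp_rot: [0.002, 0.771, 0.637, 0.0]
ft_force: [0.3, -0.4, 0.4]
width: 0.0915
```

Run:
```python
from h import *
go([0.4666,-0.154,0.086],-9.4)
img,d,c,T=grab('wrist');save('w2',img)
```

```text
t 4.2 pos [ 0.4673 -0.1533  0.1078] psi -10.81 tilt z [ 0.0028 -0.0022 -1.    ] q [-0.36  0.25  2.2  -0.    0.69 -0.17] F [ 0.3 -0.4  0.4] w 0.0915
shift cm [-0.08 -0.06  2.18] ('roll', np.float64(-1.41))
```

View pics/w2.png

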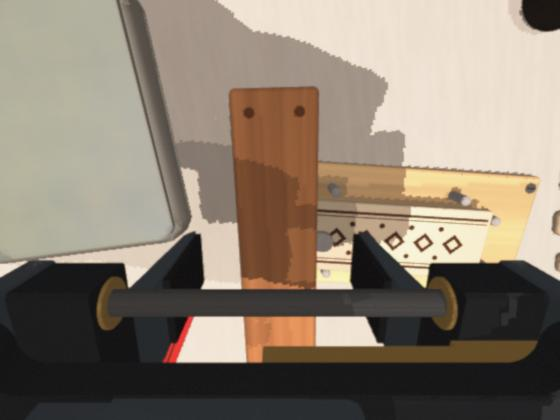

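The fingers straddle the board, which spans columns 240–318. Next I lower the gripper and close it.

Emit:
{"name": "step_arm", "arguments": {"series": [[1,0,0,1.2,-1.4],[1,0,0,0.9,0],[1,0,0,0,0],[-1,0,0,0,0],[-1,0,0,0,0],[-1,0,0,0,0],[-1,0,0,0,0],[-1,0,0,0,0],[-1,0,0,0,0]], "grip_force": 25}}

```text
t: 5.15
ee_pos: [0.4706, -0.1545, 0.0909]
tcp_rot: [0.005, 0.763, 0.647, 0.002]
ft_force: [-0.1, -0.5, -2.2]
width: 0.0502
```

Emit:
{"name": "step_arm", "arguments": {"series": [[-1,0,0,-0.5,0],[-1,0,0,-1.5,0],[-1,0,0,-2,0],[-1,0,0,-2.5,0],[-1,0,0,-2.5,0],[-1,0,0,-2,0],[-1,0,0,0,0]]}}

```text
t: 5.85
ee_pos: [0.4681, -0.1534, 0.2053]
tcp_rot: [0.004, 0.763, 0.647, 0.002]
ft_force: [0.8, 0.7, -2.8]
width: 0.05
```

Run:
```python
from h import *
go([0.535,-0.003,0.20],-9.4)
img,d,c,T=grab('side');save('s3',img)
img,d,c,T=grab('wrist');save('w3',img);np.savez('w3.npz',img=img,d=d,T=T)
```

```text
t 5.85 pos [ 0.4681 -0.1534  0.2053] psi -9.43 tilt z [ 0.0073 -0.0038 -1.    ] q [-0.36  0.08  2.16 -0.    0.89 -0.2 ] F [ 0.8  0.7 -2.8] w 0.05
shift cm [15.93  4.13  0.52] ('roll', np.float64(-0.03))
```

View pics/s3.png

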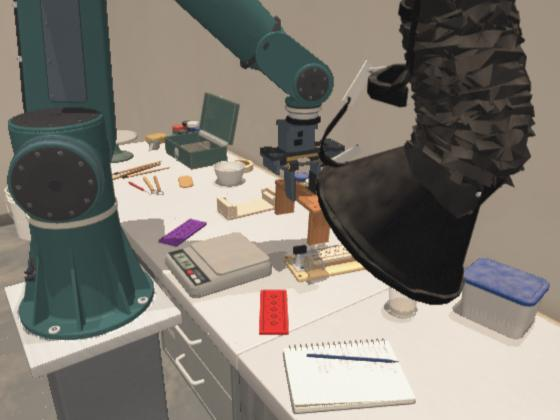

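View pics/w3.png

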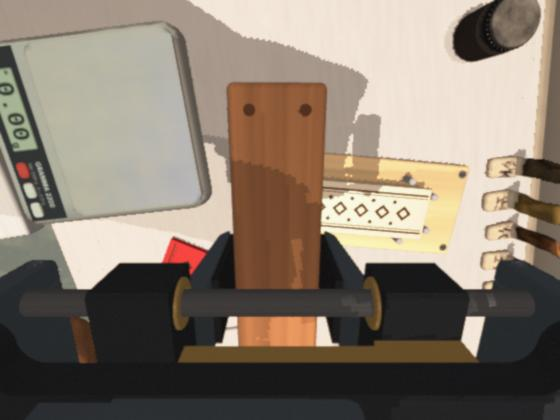

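Emit:
{"name": "step_arm", "arguments": {"series": [[-1,1.5,0.4,0,0],[-1,3,0.8,0,0],[-1,3.2,0.8,0,0],[-1,3.2,0.8,0,0],[-1,3,0.8,0,0],[-1,1.5,0.4,0,0],[-1,0,0,0,5],[-1,0,0,0,8],[-1,0,0,0,8],[-1,0,0,0,8],[-1,0,0,0,8],[-1,0,0,0,8],[-1,0,0,0,8],[-1,0,0,0,8],[-1,0,0,0,8],[-1,0,0,0,8],[-1,0,0,0,8],[-1,0,0,0,5],[-1,0,0,0,0]]}}

```text
t: 7.85
ee_pos: [0.5179, 0.0001, 0.1694]
tcp_rot: [0.002, 0.993, -0.115, -0.02]
ft_force: [1.2, 0.2, -1.7]
width: 0.05
```

Run:
```python
from h import *
go([0.535,-0.003,0.092],-104.5)
img,d,c,T=grab('wrist');save('w4',img);np.savez('w4.npz',img=img,d=d,T=T)
```

```text
t 7.85 pos [5.179e-01 1.000e-04 1.694e-01] psi -103.18 tilt z [-4.030e-02  7.000e-04 -9.992e-01] q [-0.04  0.19  2.11 -0.    0.88  1.76] F [ 1.2  0.2 -1.7] w 0.05
shift cm [ 2.04 -0.15  7.66] ('roll', np.float64(1.32))
```

View pics/w4.png

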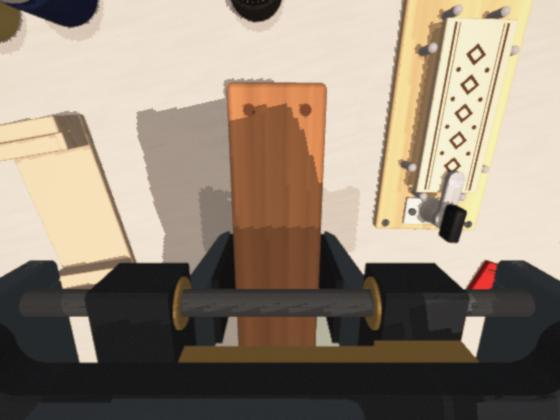

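The rest is held over free bench, and the jig is now fully visible on the right with the finger at (450,200). The tool has tilted by about 2°. I'll run a small test to see how the tilt responds to motion.

Emit:
{"name": "step_arm", "arguments": {"series": [[-1,0,0,0,0],[-1,0,0,0,1.3]]}}

```text
t: 8.1
ee_pos: [0.517, 0.0002, 0.168]
tcp_rot: [0.002, 0.992, -0.123, -0.021]
ft_force: [1.0, -0.2, -2.4]
width: 0.0497
```

Run:
```python
from h import *
go([0.535,-0.003,0.092],-104.5)
z=np.load('w4.npz');c=eyes.calibration('wrist');P=cloud(z['d'],c,z['T']);img=z['img'];X,Y,Z=P[...,0],P[...,1],P[...,2]
print('bench z',np.median(P[60:90,150:190].reshape(-1,3),0),np.median(P[250:280,360:380].reshape(-1,3),0))
def rect(m,s):
    n,l,st,ce=cv2.connectedComponentsWithStats(m.astype(np.uint8));i=1+np.argmax(st[1:,4]);q=P[l==i];print(s,st[i],cv2.minAreaRect(q[:,:2].astype(np.float32)),np.median(q[:,2]))
rect((Z>.006)&(Z<.08)&(Y<-.08)&(X>.42)&(X<.72),'jig')
rect((Z>.03)&(Z<.038)&(Y<-.08)&(X>.42)&(X<.72),'tile')
v,u=np.nonzero((Z>.048)&(Y<-.08)&(X<.6)); q=P[v,u];k=(img[v,u].max(1)<70);print(k.sum(),q[k].mean(0),cv2.minAreaRect(q[k][:,:2].astype(np.float32)),q[k][:,2].max())
a=img[0:260,370:540];save('w4c',cv2.resize(a,None,fx=2.3,fy=2.3,interpolation=cv2.INTER_CUBIC))
```

```text
t 8.1 pos [5.17e-01 2.00e-04 1.68e-01] psi -104.07 tilt z [-4.250e-02  8.000e-04 -9.991e-01] q [-0.04  0.2   2.11 -0.    0.88  1.77] F [ 1.  -0.2 -2.4] w 0.0497
shift cm [ 2.13 -0.2   7.52] ('roll', np.float64(0.43))
bench z [0.65429512 0.07368834 0.00074076] [ 0.42281244 -0.07667549  0.00280658]
jig [  374     0   159   243 26430] ((0.5445095300674438, -0.17917859554290771), (0.11292630434036255, 0.22009864449501038), 75.56477355957031) 0.033191973488704146
tile [  414    18   105   183 11670] ((0.5531678199768066, -0.18647995591163635), (0.0702202320098877, 0.15861748158931732), 75.92620086669922) 0.03600800279761315
1230 [ 0.49750825 -0.12385437  0.14169254] ((0.5015676617622375, -0.12691697478294373), (0.12047206610441208, 0.02963618002831936), 38.12467956542969) 0.2561259567178784
```

View pics/w4c.png

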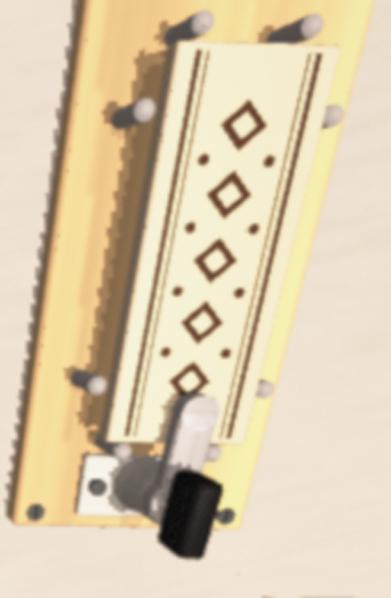

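Emit:
{"name": "step_arm", "arguments": {"series": [[-1,0.5,-0.1,2,0.4],[-1,0.5,0,2,0],[-1,0.3,0,1.5,0],[-1,0,0,0.6,0],[-1,0,0,0.3,0]]}}

```text
t: 8.6
ee_pos: [0.5282, -0.0021, 0.1016]
tcp_rot: [0.002, 0.992, -0.126, -0.02]
ft_force: [0.3, -0.2, -1.8]
width: 0.0497
```

Run:
```python
from h import *
go([0.535,-0.003,0.092],-104.5)
```

```text
t 8.6 pos [ 0.5282 -0.0021  0.1016] psi -104.44 tilt z [-4.070e-02  7.000e-04 -9.992e-01] q [-0.05  0.32  2.11 -0.    0.75  1.78] F [ 0.3 -0.2 -1.8] w 0.0497
shift cm [ 0.72 -0.1   0.93] ('roll', np.float64(0.06))
```

Emit:
{"name": "step_arm", "arguments": {"series": [[-1,0,0,0.4,0],[-1,0,0,0.4,0],[-1,0,0,0.3,0]]}}

```text
t: 8.9
ee_pos: [0.5279, -0.002, 0.091]
tcp_rot: [0.002, 0.992, -0.126, -0.02]
ft_force: [-5.4, 1.8, 6.9]
width: 0.0499
```

Run:
```python
from h import *
go([0.535,-0.003,0.092],-104.5)
```

```text
t 8.9 pos [ 0.5279 -0.002   0.091 ] psi -104.44 tilt z [-4.010e-02  8.000e-04 -9.992e-01] q [-0.05  0.34  2.11 -0.    0.73  1.78] F [-5.4  1.8  6.9] w 0.0499
shift cm [ 0.71 -0.08 -0.13] ('roll', np.float64(0.06))
```

Emit:
{"name": "step_arm", "arguments": {"series": [[-1,0,0,0.3,0],[-1,0,0,0.3,0]]}}

```text
t: 9.1
ee_pos: [0.5295, -0.0003, 0.0882]
tcp_rot: [0.001, 0.992, -0.126, -0.019]
ft_force: [-9.9, 12.4, 36.4]
width: 0.0495
```

Run:
```python
from h import *
go([0.535,-0.003,0.092],-104.5)
img,d,c,T=grab('side');save('s5',img[150:300,200:440].repeat(3,0).repeat(3,1))
```

```text
t 9.1 pos [ 5.295e-01 -3.000e-04  8.820e-02] psi -104.51 tilt z [-0.0376  0.0036 -0.9993] q [-0.05  0.35  2.11  0.    0.72  1.78] F [-9.9 12.4 36.4] w 0.0495
shift cm [ 0.59  0.12 -0.4 ] ('roll', np.float64(-0.01))
```

View pics/s5.png

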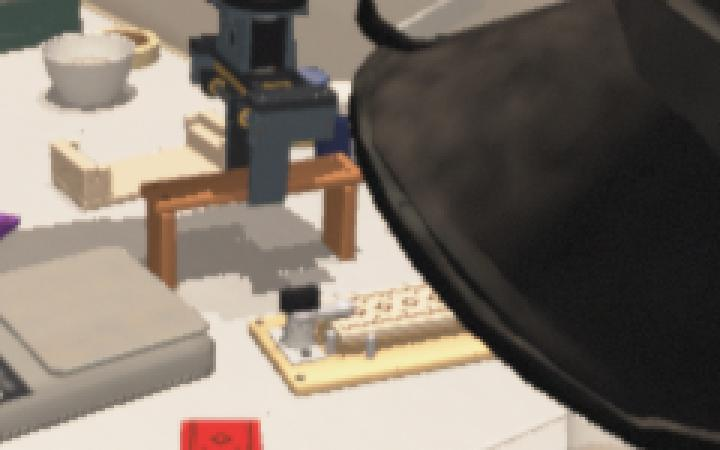

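Emit:
{"name": "step_arm", "arguments": {"series": [[-1,0,0,0,0],[-1,0,0,0,0],[-0.3,0,0,0,0],[1,0,0,0,0],[1,0,0,0,0],[1,0,0,0,0],[1,0,0,0,0]]}}

```text
t: 9.85
ee_pos: [0.5307, -0.0003, 0.0893]
tcp_rot: [0.001, 0.992, -0.126, -0.017]
ft_force: [-0.0, 0.3, -1.0]
width: 0.079
```

Run:
```python
from h import *
go([0.535,-0.003,0.192],-104.5)
```

```text
t 9.85 pos [ 5.307e-01 -3.000e-04  8.930e-02] psi -104.48 tilt z [-0.0343  0.0033 -0.9994] q [-0.05  0.35  2.11  0.    0.72  1.78] F [-0.   0.3 -1. ] w 0.079
shift cm [  0.13   0.21 -10.28] ('roll', np.float64(0.02))
```

Emit:
{"name": "step_arm", "arguments": {"series": [[1,0,0,-1.5,0],[1,0,0,-3,0],[1,0,0,-3,0],[1,0,0,-3,0],[1,0,0,-2.5,0],[1,0,0,0,0]]}}

```text
t: 10.45
ee_pos: [0.5352, -0.0009, 0.2289]
tcp_rot: [0.001, 0.992, -0.126, -0.017]
ft_force: [-0.7, 0.0, 0.2]
width: 0.0912
```

Run:
```python
from h import *
go([0.465,-0.163,0.20],-98)
img,d,c,T=grab('wrist');save('w6',img);np.savez('w6.npz',img=img,d=d,T=T)
```

```text
t 10.45 pos [ 0.5352 -0.0009  0.2289] psi -104.49 tilt z [-0.0342  0.0033 -0.9994] q [-0.05  0.13  2.05  0.    0.99  1.78] F [-0.7  0.   0.2] w 0.0912
shift cm [-2.63 17.44  3.07] ('roll', np.float64(-6.49))
```

View pics/w6.png

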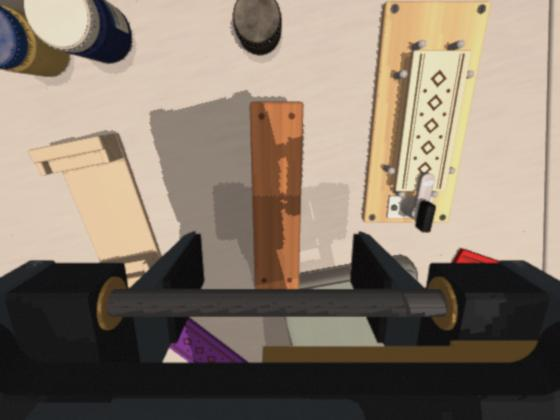

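The rest stands free at columns 250–302. The whole jig is visible at (425,110) with the knob at (425,215). Next I measure the jig, tile, knob and rest.

Run:
```python
from h import *
z=np.load('w6.npz');c=eyes.calibration('wrist');P=cloud(z['d'],c,z['T']);img=z['img'];X,Y,Z=P[...,0],P[...,1],P[...,2]
hsv=cv2.cvtColor(img,cv2.COLOR_RGB2HSV)
def rect(m,s):
    n,l,st,ce=cv2.connectedComponentsWithStats(m.astype(np.uint8));i=1+np.argmax(st[1:,4]);q=P[l==i];rr=cv2.minAreaRect(q[:,:2].astype(np.float32));print(s,st[i],np.round(rr[0],4),np.round(rr[1],4),round(rr[2],2),np.median(q[:,2]).round(4));return l==i
reg=np.zeros(Z.shape,bool);reg[0:240,355:500]=1
rect((Z>.007)&(Z<.08)&reg,'jig')
rect((Z>.008)&(Z<.018)&reg,'board')
t=(Z>.0325)&(Z<.041)&reg
t=cv2.morphologyEx(t.astype(np.uint8),cv2.MORPH_OPEN,np.ones((9,9)));rect(t>0,'tile')
rect((Z>.04)&reg,'finger+knob')
rect((Z>.05)&reg&(img.max(2)<90),'knob');rect((Z>.062)&reg,'knobtop')
rect((Z>.08)&(Z<.1)&(np.arange(560)[None]<340)&(np.arange(420)[:,None]<295),'rest')
r2=np.zeros(Z.shape,bool);r2[100:270,20:160]=1
rect((Z>.006)&r2,'setter')
b=P[60:100,200:225].reshape(-1,3);print('bench',np.median(b,0));b=P[230:250,340:350].reshape(-1,3);print(np.median(b,0))
```

```text
jig [  363     1   128   232 21335] [ 0.5597 -0.1835] [0.1133 0.2479] 75.45 0.0141
board [  363     1   128   221 11795] [ 0.5597 -0.1835] [0.1132 0.248 ] 75.37 0.0129
tile [ 396   50   73  141 7278] [ 0.5586 -0.1835] [0.0609 0.1496] 75.34 0.0361
finger+knob [ 409  172   28   61 1051] [ 0.5478 -0.1094] [0.2196 0.0563] 36.71 0.048
knob [416 201  19  31 449] [ 0.5408 -0.0986] [0.2181 0.0296] 36.97 0.0654
knobtop [419 204  18  29 334] [ 0.5404 -0.0995] [0.2196 0.0318] 36.71 0.0664
rest [ 249  101   54  188 9186] [0.5283 0.001 ] [0.0501 0.1988] 75.54 0.0888
setter [  20  133  140  137 9951] [0.5505 0.1208] [0.2742 0.1711] 86.19 0.0114
bench [0.66739681 0.04136593 0.00074269]
[ 0.42889781 -0.07086661  0.00100129]
```

Run:
```python
from h import *
z=np.load('w6.npz');c=eyes.calibration('wrist');P=cloud(z['d'],c,z['T']);img=z['img'];X,Y,Z=P[...,0],P[...,1],P[...,2]
reg=np.zeros(Z.shape,bool);reg[0:240,400:450]=1
reg&=(Y<-.11)&(Z<.075)
for a,b in [(.062,.075),(.055,.075),(.04,.075)]:
    m=(Z>a)&reg; rr=cv2.minAreaRect(P[m][:,:2].astype(np.float32));print(m.sum(),np.round(rr[0],4),np.round(rr[1],4),rr[2],P[m].mean(0).round(4))
go([0.463,-0.158,0.063+.05],-98)
```

```text
333 [ 0.4625 -0.1573] [0.0128 0.0336] 70.97821044921875 [ 0.4636 -0.1568  0.066 ]
435 [ 0.4626 -0.1576] [0.0129 0.0339] 72.44422912597656 [ 0.4644 -0.1561  0.0643]
1046 [ 0.4775 -0.1613] [0.0172 0.0646] 68.53813171386719 [ 0.4762 -0.1594  0.054 ]
t 10.5 pos [ 0.5345 -0.0008  0.2273] psi -104.49 tilt z [-0.0357  0.0033 -0.9994] q [-0.05  0.13  2.05  0.    0.99  1.78] F [-0.2 -0.1  0.4] w 0.0912
shift cm [-2.58 16.94 11.63] ('roll', np.float64(-6.49))
```

Emit:
{"name": "step_arm", "arguments": {"series": [[1,-0.3,2,1,2.5],[1,-0.5,3.5,1.5,2.5],[1,-0.5,3.5,1.5,0],[1,-0.5,3.5,1.5,0],[1,-0.4,2.5,1.5,0],[1,-0.2,1.5,1,0],[0,0,0,0,0]]}}

```text
t: 11.2
ee_pos: [0.4511, -0.1527, 0.1448]
tcp_rot: [0.001, 0.985, -0.17, -0.02]
ft_force: [0.7, -0.4, 0.6]
width: 0.0857
```

Run:
```python
from h import *
go([0.4626,-0.1575,0.062],-109.5)
img,d,c,T=grab('wrist');save('w7',img);np.savez('w7.npz',img=img,d=d,T=T)
```

```text
t 11.2 pos [ 0.4511 -0.1527  0.1448] psi -109.59 tilt z [-0.0389  0.0055 -0.9992] q [-0.37  0.17  2.2  -0.01  0.81  1.55] F [ 0.7 -0.4  0.6] w 0.0857
shift cm [ 1.56 -0.    8.23] ('roll', np.float64(-0.09))
```

View pics/w7.png

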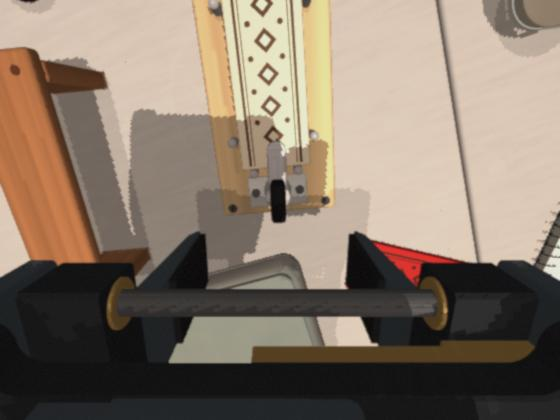

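Run:
```python
from h import *
z=np.load('w7.npz');c=eyes.calibration('wrist');P=cloud(z['d'],c,z['T']);img=z['img'];X,Y,Z=P[...,0],P[...,1],P[...,2]
reg=np.zeros(Z.shape,bool);reg[100:225,255:300]=1
reg&=(Z<.075)
for a,b in [(.062,.075),(.055,.075),(.04,.075)]:
    m=(Z>a)&reg; rr=cv2.minAreaRect(P[m][:,:2].astype(np.float32));print(m.sum(),np.round(rr[0],4),np.round(rr[1],4),rr[2],P[m].mean(0).round(4),P[m][:,2].max())
```

```text
587 [ 0.4628 -0.1582] [0.0122 0.0335] 70.95582580566406 [ 0.4635 -0.1585  0.066 ] 0.06814144105864475
634 [ 0.4629 -0.1581] [0.0124 0.0335] 70.53854370117188 [ 0.4643 -0.1587  0.0655] 0.06814144105864475
1500 [ 0.4772 -0.1632] [0.021 0.064] 69.70712280273438 [ 0.4775 -0.1629  0.0546] 0.06814144105864475
```

Emit:
{"name": "step_arm", "arguments": {"series": [[0,0.8,0,2,0],[0,0.7,0,2,0],[0,0,0,2,0],[0,0,0,1,0],[0,0,0,0,0]]}}

```text
t: 11.75
ee_pos: [0.4669, -0.1544, 0.0749]
tcp_rot: [0.001, 0.985, -0.169, -0.018]
ft_force: [0.2, -1.0, 1.1]
width: 0.046
```

Run:
```python
from h import *
go([0.4629,-0.158,0.063],-109.3)
```

```text
t 11.75 pos [ 0.4669 -0.1544  0.0749] psi -109.46 tilt z [-0.0352  0.0044 -0.9994] q [-0.36  0.32  2.18 -0.01  0.67  1.56] F [ 0.2 -1.   1.1] w 0.046
shift cm [-0.22  0.46  1.2 ] ('roll', np.float64(-0.16))
```

Emit:
{"name": "step_arm", "arguments": {"series": [[0,-0.25,0.45,0.6,0],[0,0,0,0.3,0],[0,0,0,0.1,0]]}}

```text
t: 12.05
ee_pos: [0.4636, -0.1577, 0.0662]
tcp_rot: [0.001, 0.986, -0.169, -0.017]
ft_force: [-0.6, 0.1, -0.3]
width: 0.0456
```

Run:
```python
from h import *
go([0.4629,-0.158,0.063],-109.3)
```

```text
t 12.05 pos [ 0.4636 -0.1577  0.0662] psi -109.41 tilt z [-0.0332  0.0036 -0.9994] q [-0.37  0.34  2.19 -0.01  0.65  1.55] F [-0.6  0.1 -0.3] w 0.0456
shift cm [-0.04  0.05  0.33] ('roll', np.float64(-0.11))
```

Emit:
{"name": "step_arm", "arguments": {"series": [[0,0,0,0.25,0],[-1,0,0,0,0],[-1,0,0,0,0],[-1,0,0,0,0],[-1,0,0,0,0],[-1,0,0,0,0]], "grip_force": 45}}

```text
t: 12.65
ee_pos: [0.4639, -0.1583, 0.0647]
tcp_rot: [0.001, 0.986, -0.169, -0.016]
ft_force: [-3.6, -5.6, 0.7]
width: 0.0116
```

Run:
```python
from h import *
go([0.4629,-0.158,0.076],-109.3)
```

```text
t 12.65 pos [ 0.4639 -0.1583  0.0647] psi -109.41 tilt z [-0.0318  0.0026 -0.9995] q [-0.37  0.34  2.19 -0.02  0.64  1.55] F [-3.6 -5.6  0.7] w 0.0116
shift cm [-0.14  0.02 -1.13] ('roll', np.float64(-0.11))
```

Gripped, with a width of 11.6 mm. Next I lift the finger, pulling slightly more than nominal to make up for the spring.

Emit:
{"name": "step_arm", "arguments": {"series": [[-1,0,0,-0.5,0],[-1,0,0,-0.5,0],[-1,0,0,-0.4,0]]}}

```text
t: 12.95
ee_pos: [0.4638, -0.1585, 0.0785]
tcp_rot: [0.002, 0.986, -0.169, -0.016]
ft_force: [1.3, -2.7, -9.5]
width: 0.0115
```

Run:
```python
from h import *
go([0.4629,-0.158,0.077],-109.3)
```

```text
t 12.95 pos [ 0.4638 -0.1585  0.0785] psi -109.41 tilt z [-0.0326  0.0025 -0.9995] q [-0.37  0.31  2.19 -0.02  0.67  1.55] F [ 1.3 -2.7 -9.5] w 0.0115
shift cm [-0.1  -0.01  0.15] ('roll', np.float64(-0.11))
```

Emit:
{"name": "step_arm", "arguments": {"series": [[-1,0,0,-0.1,-5],[-1,0,0,-0.1,-7],[-1,0,0,-0.1,-7]]}}

```text
t: 13.25
ee_pos: [0.4634, -0.1583, 0.0814]
tcp_rot: [-0.001, 1.0, 0.001, -0.016]
ft_force: [7.5, -5.2, -40.0]
width: 0.0116
```

Run:
```python
from h import *
go([0.4629,-0.158,0.077],-9.5)
```

```text
t 13.25 pos [ 0.4634 -0.1583  0.0814] psi -89.9 tilt z [-0.0324  0.0023 -0.9995] q [-0.37  0.31  2.19 -0.02  0.68  1.21] F [  7.5  -5.2 -40. ] w 0.0116
shift cm [-0.03 -0.03  0.44] ('roll', np.float64(-80.4))
```

Emit:
{"name": "step_arm", "arguments": {"series": [[-1,0,0,0.35,-5],[-1,0,0,0,-7]]}}

```text
t: 13.45
ee_pos: [0.4636, -0.1585, 0.0779]
tcp_rot: [-0.003, 0.994, 0.11, -0.015]
ft_force: [1.3, -4.1, -9.4]
width: 0.0118
```

Run:
```python
from h import *
go([0.4629,-0.158,0.077],-9.5)
```

```text
t 13.45 pos [ 0.4636 -0.1585  0.0779] psi -77.38 tilt z [-0.0309  0.0016 -0.9995] q [-0.37  0.31  2.19 -0.02  0.67  0.99] F [ 1.3 -4.1 -9.4] w 0.0118
shift cm [-0.06 -0.06  0.09] ('roll', np.float64(-67.88))
```

Emit:
{"name": "step_arm", "arguments": {"series": [[-1,0,0,-0.02,-8],[-1,0,0,-0.02,-8],[-1,0,0,-0.02,-8],[-1,0,0,-0.02,-8],[-1,0,0,-0.02,-8]]}}

```text
t: 13.95
ee_pos: [0.4636, -0.1589, 0.0792]
tcp_rot: [-0.007, 0.889, 0.457, -0.013]
ft_force: [0.6, -3.1, -9.4]
width: 0.0115
```

Run:
```python
from h import *
go([0.4629,-0.158,0.077],-9.5)
```

```text
t 13.95 pos [ 0.4636 -0.1589  0.0792] psi -35.65 tilt z [-3.000e-02  1.000e-04 -9.995e-01] q [-0.37  0.31  2.19 -0.02  0.67  0.26] F [ 0.6 -3.1 -9.4] w 0.0115
shift cm [ 0.03 -0.1   0.22] ('roll', np.float64(-26.15))
```

Emit:
{"name": "step_arm", "arguments": {"series": [[-1,0,0,0.1,-8],[-1,0,0,0,-8],[-1,0,0,0,-7],[-1,0,0,0,-3]]}}

```text
t: 14.35
ee_pos: [0.4637, -0.159, 0.0785]
tcp_rot: [-0.009, 0.756, 0.654, -0.011]
ft_force: [0.6, -0.5, -8.7]
width: 0.0119
```

Run:
```python
from h import *
go([0.4629,-0.158,0.077],-9.5);print(sensors.sense()['wrist_torque'])
img,d,c,T=grab('wrist');save('w8',img)
```

```text
t 14.35 pos [ 0.4637 -0.159   0.0785] psi -8.31 tilt z [-0.0287 -0.001  -0.9996] q [-0.37  0.31  2.19 -0.02  0.67 -0.21] F [ 0.6 -0.5 -8.7] w 0.0119
shift cm [ 0.09 -0.09  0.16] ('roll', np.float64(1.19))
[-0.90755811 -0.30929801 -0.58822118]
```

View pics/w8.png

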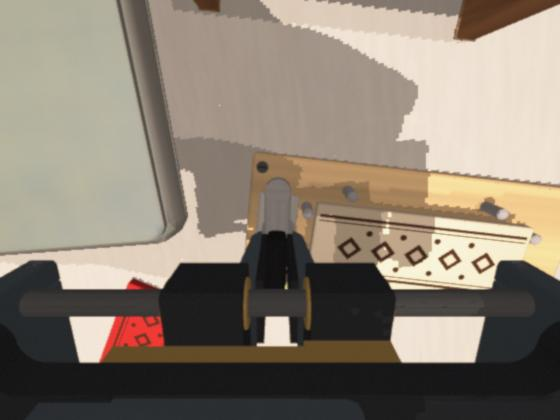

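The finger is swung out to its stop at (278,200), clear of the tile. Next I let it down.

Emit:
{"name": "step_arm", "arguments": {"series": [[-1,0,0,0.5,0],[-1,0,0,0.5,0],[-1,0,0,0.4,0],[-1,0,0,0.2,0]]}}

```text
t: 14.8
ee_pos: [0.4636, -0.159, 0.0618]
tcp_rot: [-0.008, 0.758, 0.652, -0.011]
ft_force: [0.3, -0.3, 11.5]
width: 0.0117
```

Run:
```python
from h import *
go([0.4629,-0.158,0.0617],-9.5);print(sensors.sense()['wrist_torque'])
```

```text
t 14.8 pos [ 0.4636 -0.159   0.0618] psi -8.61 tilt z [-0.0272 -0.0011 -0.9996] q [-0.37  0.34  2.19 -0.02  0.63 -0.21] F [ 0.3 -0.3 11.5] w 0.0117
shift cm [ 0.09 -0.09  0.01] ('roll', np.float64(0.89))
[-0.8691049  -0.26314892 -0.47111709]
```

Emit:
{"name": "step_arm", "arguments": {"series": [[-1,0,0,0,0],[0.2,0,0,0,0],[0.2,0,0,0,0],[0.2,0,0,0,0],[0.2,0,0,-1.5,0],[0.2,0,0,-3,0],[0.2,0,0,-3,0],[1,0,0,-3,0],[1,0,0,-2,0],[1,0,0,0,0]]}}

```text
t: 15.8
ee_pos: [0.467, -0.1586, 0.1913]
tcp_rot: [-0.01, 0.758, 0.652, -0.011]
ft_force: [0.7, -0.3, 0.3]
width: 0.0758
```

Run:
```python
from h import *
go([0.5586,-0.1835,0.1],-104.6)
img,d,c,T=grab('wrist');save('w9',img);np.savez('w9.npz',img=img,d=d,T=T)
```

```text
t 15.8 pos [ 0.467  -0.1586  0.1913] psi -8.58 tilt z [-3.020e-02 -1.000e-04 -9.995e-01] q [-0.37  0.12  2.15 -0.01  0.9  -0.21] F [ 0.7 -0.3  0.3] w 0.0758
shift cm [-1.06  9.69  8.85] ('roll', np.float64(96.02))
```

View pics/w9.png

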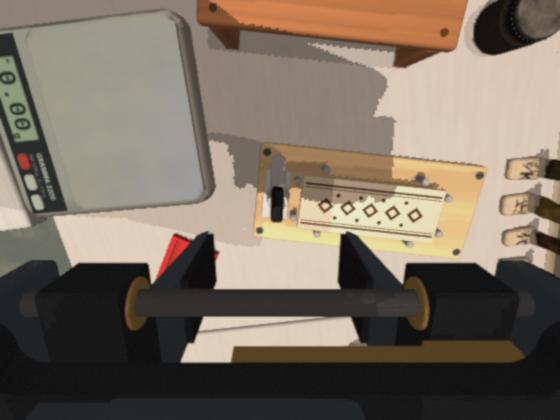

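Emit:
{"name": "step_arm", "arguments": {"series": [[1,-0.2,2,0,0],[1,-0.3,3,0,-4],[1,0,3,0,-8],[1,0,1,0,-8],[1,0,0,0,-8],[1,0,0,0,-8],[1,0,0,0,-8],[1,0,0,0,-8],[1,0,0,0,-8],[1,0,0,0,-8],[1,0,0,0,-7],[1,0,0,0,-4],[1,0,0,0,0]]}}

```text
t: 17.15
ee_pos: [0.5497, -0.17, 0.1654]
tcp_rot: [-0.028, 0.141, 0.99, 0.0]
ft_force: [-0.9, 0.1, 0.1]
width: 0.0915
```

Run:
```python
from h import *
go([0.5586,-0.1835,0.1],75.4)
img,d,c,T=grab('wrist');save('w10',img);np.savez('w10.npz',img=img,d=d,T=T)
def f(n,reg):
    z=np.load(n);P=cloud(z['d'],c,z['T']);Z=P[...,2]
    r_=np.zeros(Z.shape,bool);r_[reg]=1
    t=(Z>.032)&(Z<.042)&r_
    t=cv2.morphologyEx(t.astype(np.uint8),cv2.MORPH_OPEN,np.ones((9,9)))
    n,l,st,ce=cv2.connectedComponentsWithStats(t);i=1+np.argmax(st[1:,4]);q=P[l==i];rr=cv2.minAreaRect(q[:,:2].astype(np.float32));print(st[i],np.round(rr[0],4),np.round(rr[1],4),round(rr[2],2),np.median(q[:,2]).round(4))
f('w9.npz',np.s_[150:265,285:470])
f('w10.npz',np.s_[0:260,200:350])
```

```text
t 17.15 pos [ 0.5497 -0.17    0.1654] psi 73.75 tilt z [-0.055   0.0083 -0.9985] q [-0.34  0.29  1.99 -0.01  0.91 -1.61] F [-0.9  0.1  0.1] w 0.0915
shift cm [-1.6  -1.    6.47] ('roll', np.float64(-1.65))
[ 298  176  147   67 7403] [ 0.5579 -0.1839] [0.0602 0.1502] 75.49 0.0358
[ 233  149   64  111 6516] [ 0.5397 -0.1795] [0.06  0.112] 75.3 0.0358
```

View pics/w10.png

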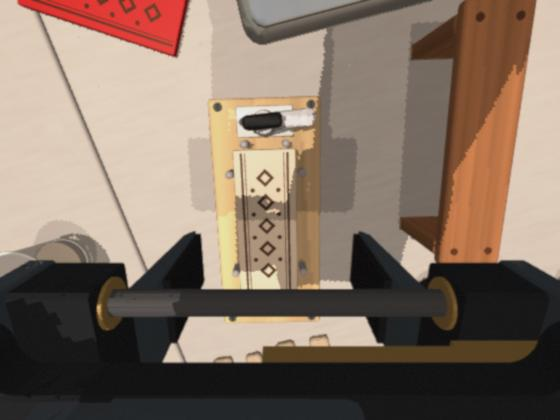

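The tile (265,220) is free under the gripper, and the finger at (275,120) is swung out. Next I centre over it and descend.

Emit:
{"name": "step_arm", "arguments": {"series": [[1,-0.6,-0.5,1.5,-1.6],[1,-0.5,-0.5,2,0],[1,0,0,2,0],[1,0,0,1,0],[1,0,0,0,0]]}}

```text
t: 17.7
ee_pos: [0.5529, -0.1819, 0.095]
tcp_rot: [-0.029, 0.134, 0.991, 0.001]
ft_force: [0.4, -0.3, 0.4]
width: 0.091
```

Run:
```python
from h import *
go([0.558,-0.1838,0.031],75.4)
img,d,c,T=grab('wrist');save('w11',img)
```

```text
t 17.7 pos [ 0.5529 -0.1819  0.095 ] psi 74.62 tilt z [-0.0574  0.0093 -0.9983] q [-0.35  0.41  1.99 -0.02  0.8  -1.64] F [ 0.4 -0.3  0.4] w 0.091
shift cm [-0.91 -0.    6.36] ('roll', np.float64(-0.78))
```

View pics/w11.png

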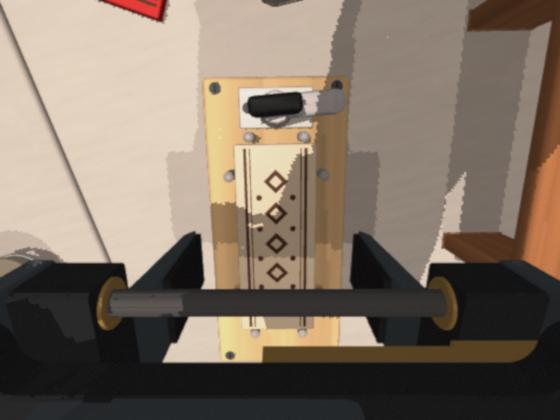

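Emit:
{"name": "step_arm", "arguments": {"series": [[1,-0.5,0,2,-0.8],[1,-0.4,0,2,0],[1,0,0,1.2,0],[1,0,0,0.5,0],[1,0,0,0,0]]}}

```text
t: 18.25
ee_pos: [0.5614, -0.1845, 0.0405]
tcp_rot: [-0.026, 0.128, 0.991, 0.0]
ft_force: [0.4, 0.4, 0.7]
width: 0.091
```

Run:
```python
from h import *
go([0.558,-0.1838,0.031],75.4)
```

```text
t 18.25 pos [ 0.5614 -0.1845  0.0405] psi 75.32 tilt z [-0.0518  0.0071 -0.9986] q [-0.35  0.51  1.98 -0.02  0.71 -1.65] F [0.4 0.4 0.7] w 0.091
shift cm [ 0.29 -0.02  0.97] ('roll', np.float64(-0.08))
```

Emit:
{"name": "step_arm", "arguments": {"series": [[1,0.3,0,0.6,0],[1,0,0,0.3,0],[1,0,0,0,0],[-1,0,0,0,0],[-1,0,0,0,0],[-1,0,0,0,0],[-1,0,0,0,0],[-1,0,0,0,0]], "grip_force": 22}}

```text
t: 19.05
ee_pos: [0.5589, -0.184, 0.0337]
tcp_rot: [-0.024, 0.128, 0.991, -0.0]
ft_force: [0.5, -0.3, -1.1]
width: 0.0597
```

Run:
```python
from h import *
go([0.558,-0.1838,0.15],75.4)
```

```text
t 19.05 pos [ 0.5589 -0.184   0.0337] psi 75.3 tilt z [-0.0486  0.0059 -0.9988] q [-0.35  0.52  1.98 -0.02  0.69 -1.65] F [ 0.5 -0.3 -1.1] w 0.0597
shift cm [  0.66  -0.08 -11.61] ('roll', np.float64(-0.1))
```

Emit:
{"name": "step_arm", "arguments": {"series": [[-1,0.05,0,-0.7,0],[-1,0.1,0,-1.5,0],[-1,0.1,0,-2.5,0],[-1,0.1,0,-3,0],[-1,0.1,0,-3.2,0],[-1,0.1,0,-3,0],[-1,0,0,-2,0]]}}

```text
t: 19.75
ee_pos: [0.5593, -0.1827, 0.2017]
tcp_rot: [-0.026, 0.128, 0.991, 0.0]
ft_force: [0.2, -0.4, -1.7]
width: 0.0599
```

Run:
```python
from h import *
go([0.548,0.216,0.19],86.4)
img,d,c,T=grab('wrist');save('w12',img);np.savez('w12.npz',img=img,d=d,T=T)
img,d,c,T=grab('side');save('s12',img)
```

```text
t 19.75 pos [ 0.5593 -0.1827  0.2017] psi 75.3 tilt z [-0.0524  0.0074 -0.9986] q [-0.35  0.26  1.95 -0.01  0.98 -1.66] F [ 0.2 -0.4 -1.7] w 0.0599
shift cm [11.15 38.29  1.52] ('roll', np.float64(-11.1))
```

View pics/w12.png

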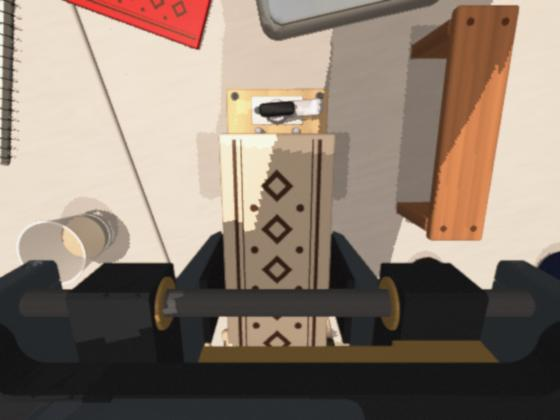

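View pics/s12.png

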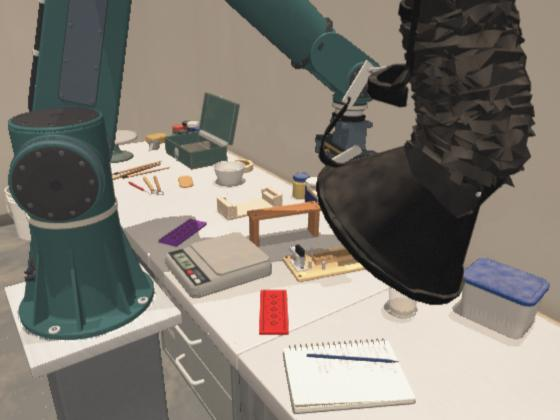

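Emit:
{"name": "step_arm", "arguments": {"series": [[-1,0.5,1.5,0,0],[-1,1,3.3,0,0],[-1,1,3.4,0,0],[-1,1,3.4,0,0],[-1,1,3.4,0,0],[-1,1,3.4,0,0],[-1,1,3.4,0,0],[-1,1,3.4,0,0],[-1,1,3.3,0,0],[-1,0.8,2.5,0,0],[-1,0.5,1.5,0,0],[-1,0,0,0,-5],[-1,0,0,0,-5],[-1,0,0,0,0]]}}

```text
t: 21.25
ee_pos: [0.5331, 0.1782, 0.1939]
tcp_rot: [-0.035, 0.038, 0.999, 0.001]
ft_force: [-0.8, 0.1, -0.4]
width: 0.0595
```

Run:
```python
from h import *
go([0.548,0.216,0.19],86.4)
img,d,c,T=grab('wrist');save('w13',img);np.savez('w13.npz',img=img,d=d,T=T)
```

```text
t 21.25 pos [0.5331 0.1782 0.1939] psi 85.65 tilt z [-0.0689  0.0048 -0.9976] q [ 0.27  0.24  2.    0.03  0.97 -1.24] F [-0.8  0.1 -0.4] w 0.0595
shift cm [-1.22  3.88  0.3 ] ('roll', np.float64(-0.75))
```

View pics/w13.png

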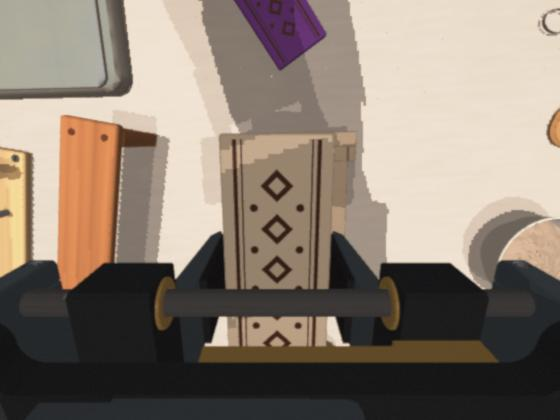

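Run:
```python
from h import *
c=eyes.calibration('wrist')
def f(n,lo=.007,hi=.06,ext=(.43,.67,.15,.29)):
    z=np.load(n);P=cloud(z['d'],c,z['T']);X,Y,Z=P[...,0],P[...,1],P[...,2]
    t=((Z>lo)&(Z<hi)&(X>ext[0])&(X<ext[1])&(Y>ext[2])&(Y<ext[3])).astype(np.uint8)
    t=cv2.morphologyEx(t,cv2.MORPH_OPEN,np.ones((3,3)))
    N,l,st,ce=cv2.connectedComponentsWithStats(t);i=1+np.argmax(st[1:,4]);q=P[l==i];rr=cv2.minAreaRect(q[:,:2].astype(np.float32));print(n,st[i],np.round(rr[0],4),np.round(rr[1],4),round(rr[2],2),np.median(q[:,2]).round(4))
f('w1.npz');f('w6.npz');f('w4.npz')
for n in ('w1.npz','w6.npz','w4.npz'):
  f(n,.03,.06,(.43,.52,.15,.29));f(n,.03,.06,(.58,.68,.15,.29))
# held tile in tool coordinates
for n in ('w12.npz','w13.npz'):
    z=np.load(n);P=cloud(z['d'],c,z['T']);Tt=z['T']@np.linalg.inv(np.array(c['T_tool_cam']))
    Q=(P-Tt[:3,3])@Tt[:3,:3]
    m=(np.abs(Q[...,2])<.02)&(np.abs(Q[...,1])<.04)&(Q[...,0]>-0.02)&(Q[...,0]<.12)
    m[:110]=0;q=Q[m];
    top=q[q[:,0]>.03];print(n,'near edge x',np.percentile(top[:,0],99.5),'y',np.percentile(top[:,1],[.5,99.5]),'z vs x fit',np.polyfit(top[:,0],top[:,2],1))
```

```text
w1.npz [ 339  167   66  111 3868] [0.5481 0.2162] [0.0824 0.188 ] 86.36 0.0112
w6.npz [  29  134  131  153 9177] [0.55   0.2164] [0.0832 0.1849] 86.3 0.0112
w4.npz [    0   115   133   174 12834] [0.5556 0.2162] [0.0834 0.1741] 86.18 0.0111
w1.npz [350 169  55  21 993] [0.4695 0.221 ] [0.0819 0.0302] 86.42 0.0452
w1.npz [342 258   9  20 160] [0.6247 0.1773] [0.0144 0.0301] 86.58 0.0436
w6.npz [125 258  28  29 462] [0.4769 0.2001] [0.0249 0.0403] 26.87 0.0348
w6.npz [  29  135   86   41 2161] [0.6273 0.2115] [0.0831 0.0299] 86.39 0.0449
w4.npz [ 60 268  49  21 688] [0.4772 0.2226] [0.0576 0.0164] 86.57 0.0338
w4.npz [   0  115   77   46 2564] [0.6271 0.2074] [0.075 0.03 ] 86.44 0.041
w12.npz near edge x 0.07502145684176593 y [-0.02921861  0.02976431] z vs x fit [ 0.04831982 -0.00206929]
w13.npz near edge x 0.07501540623636076 y [-0.02920805  0.02973905] z vs x fit [ 0.04884463 -0.00209311]
```

Emit:
{"name": "step_arm", "arguments": {"series": [[-1,-0.2,1.3,1,-0.7],[-1,-0.4,1.5,2,0],[-1,-0.6,1,2,0],[-1,-0.5,0,2,0],[-1,0,0,1,0],[-1,0,0,0,0]]}}

```text
t: 21.9
ee_pos: [0.546, 0.2192, 0.1062]
tcp_rot: [-0.036, 0.039, 0.999, 0.001]
ft_force: [0.1, 0.1, -0.3]
width: 0.0596
```

Run:
```python
from h import *
go([0.549,0.2162,0.06],86.4)
img,d,c,T=grab('wrist');save('w14',img);np.savez('w14.npz',img=img,d=d,T=T)
```

```text
t 21.9 pos [0.546  0.2192 0.1062] psi 85.57 tilt z [-0.071   0.0046 -0.9975] q [ 0.33  0.4   1.97  0.04  0.83 -1.19] F [ 0.1  0.1 -0.3] w 0.0596
shift cm [-0.65 -0.27  4.59] ('roll', np.float64(-0.83))
```

View pics/w14.png

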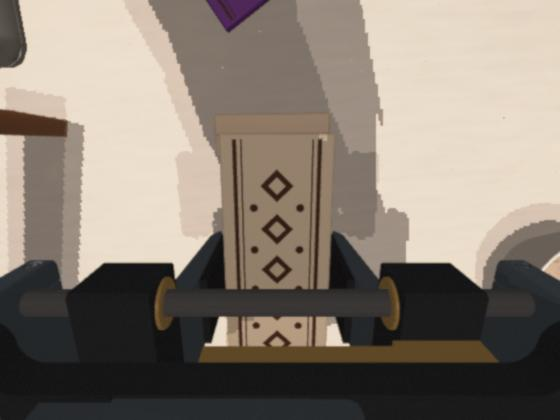

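Emit:
{"name": "step_arm", "arguments": {"series": [[-1,-0.35,-0.2,1.8,-0.8],[-1,-0.3,-0.1,1.6,0],[-1,0,0,0.6,0],[-1,0,0,0,0]]}}

```text
t: 22.35
ee_pos: [0.5511, 0.2165, 0.0677]
tcp_rot: [-0.034, 0.033, 0.999, 0.002]
ft_force: [-0.5, -0.3, -1.7]
width: 0.0598
```

Run:
```python
from h import *
go([0.549,0.2162,0.042],86.4)
img,d,c,T=grab('wrist');save('w15',img);np.savez('w15.npz',img=img,d=d,T=T)
z=np.load('w15.npz');P=cloud(d,c,T)
for v in range(80,150,8): print(v,[tuple(P[v,u].round(4)) for u in (225,275,325)])
img,d,c,T=grab('side');save('s15',img[140:300,180:420].repeat(3,0).repeat(3,1))
```

```text
t 22.35 pos [0.5511 0.2165 0.0677] psi 86.24 tilt z [-0.067   0.0061 -0.9977] q [ 0.32  0.47  1.97  0.04  0.76 -1.21] F [-0.5 -0.3 -1.7] w 0.0598
shift cm [ 0.04 -0.04  2.58] ('roll', np.float64(-0.16))
80 [(np.float64(0.4352), np.float64(0.1879), np.float64(0.0003)), (np.float64(0.4379), np.float64(0.2232), np.float64(0.0022)), (np.float64(0.4399), np.float64(0.2586), np.float64(0.0005))]
88 [(np.float64(0.4406), np.float64(0.1874), np.float64(0.0004)), (np.float64(0.4431), np.float64(0.2229), np.float64(0.0015)), (np.float64(0.4453), np.float64(0.2584), np.float64(0.0007))]
96 [(np.float64(0.446), np.float64(0.1869), np.float64(0.0011)), (np.float64(0.4485), np.float64(0.2225), np.float64(0.0018)), (np.float64(0.4507), np.float64(0.2582), np.float64(0.0007))]
104 [(np.float64(0.4573), np.float64(0.1935), np.float64(0.0477)), (np.float64(0.4591), np.float64(0.222), np.float64(0.047)), (np.float64(0.461), np.float64(0.2505), np.float64(0.0477))]
112 [(np.float64(0.4616), np.float64(0.1931), np.float64(0.0478)), (np.float64(0.4635), np.float64(0.2217), np.float64(0.0475)), (np.float64(0.4654), np.float64(0.2505), np.float64(0.0474))]
120 [(np.float64(0.466), np.float64(0.1925), np.float64(0.0471)), (np.float64(0.468), np.float64(0.2214), np.float64(0.0487)), (np.float64(0.4699), np.float64(0.2501), np.float64(0.0487))]
128 [(np.float64(0.4697), np.float64(0.1898), np.float64(0.033)), (np.float64(0.4718), np.float64(0.2211), np.float64(0.0342)), (np.float64(0.4738), np.float64(0.2523), np.float64(0.0338))]
136 [(np.float64(0.4756), np.float64(0.1954), np.float64(0.0707)), (np.float64(0.4773), np.float64(0.2209), np.float64(0.0711)), (np.float64(0.479), np.float64(0.2464), np.float64(0.071))]
144 [(np.float64(0.4796), np.float64(0.195), np.float64(0.0709)), (np.float64(0.4813), np.float64(0.2206), np.float64(0.0708)), (np.float64(0.483), np.float64(0.2461), np.float64(0.0716))]
```

View pics/w15.png

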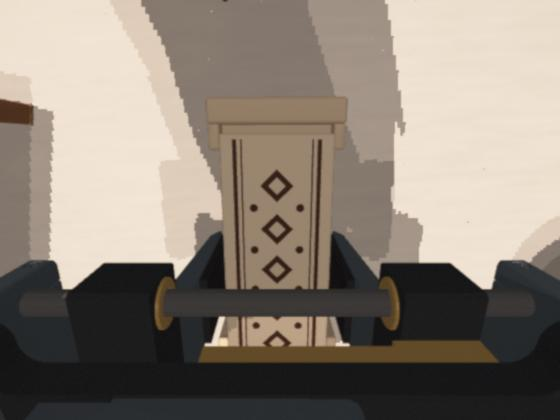

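View pics/s15.png

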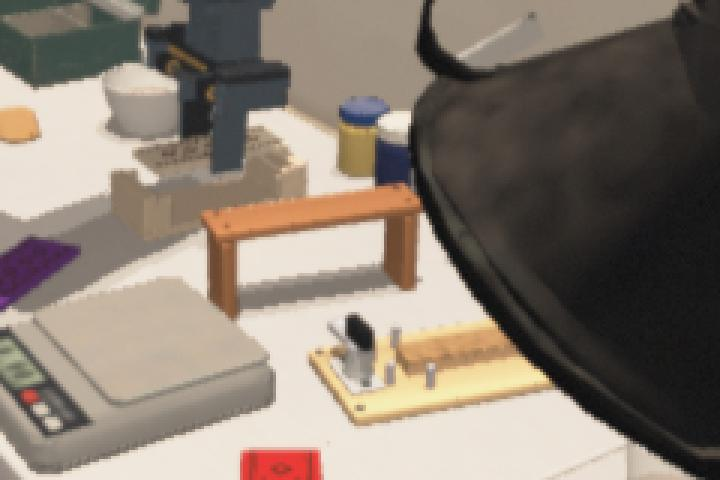

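Emit:
{"name": "step_arm", "arguments": {"series": [[-1,0.1,-0.04,0.9,-0.1],[-1,0,0,0.5,0],[-1,0,0,0,0]]}}

```text
t: 22.75
ee_pos: [0.5502, 0.2167, 0.0549]
tcp_rot: [-0.032, 0.032, 0.999, 0.003]
ft_force: [0.5, 0.3, -0.3]
width: 0.0598
```

Run:
```python
from h import *
go([0.5487,0.2162,0.042],86.4)
```

```text
t 22.75 pos [0.5502 0.2167 0.0549] psi 86.34 tilt z [-0.0639  0.0071 -0.9979] q [ 0.32  0.49  1.97  0.04  0.74 -1.21] F [ 0.5  0.3 -0.3] w 0.0598
shift cm [ 0.06 -0.06  1.3 ] ('roll', np.float64(-0.06))
```

Emit:
{"name": "step_arm", "arguments": {"series": [[-1,0.1,-0.06,0.6,0],[-1,0.05,0,0.3,0],[-1,0,0,0,0]]}}

```text
t: 23.05
ee_pos: [0.5479, 0.2163, 0.0453]
tcp_rot: [-0.032, 0.032, 0.999, 0.003]
ft_force: [0.3, 0.4, -0.5]
width: 0.06
```

Run:
```python
from h import *
go([0.5487,0.2162,0.040],86.4)
img,d,c,T=grab('wrist');save('w16',img[60:260,150:400].repeat(3,0).repeat(3,1))
```

```text
t 23.05 pos [0.5479 0.2163 0.0453] psi 86.35 tilt z [-0.0639  0.0071 -0.9979] q [ 0.32  0.5   1.98  0.04  0.72 -1.21] F [ 0.3  0.4 -0.5] w 0.06
shift cm [-0.11 -0.    0.53] ('roll', np.float64(-0.05))
```

View pics/w16.png

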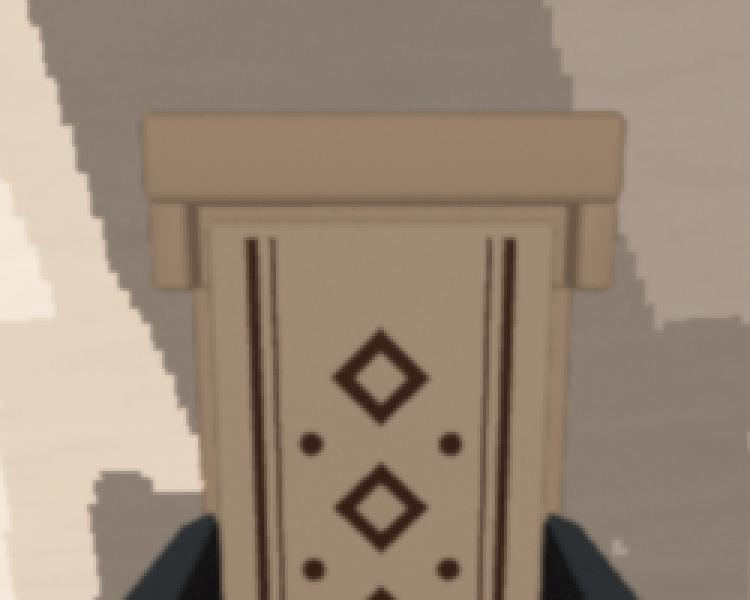

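The tile lies between the lugs with visible gaps on both sides and at the back. Next I lower it to contact.

Emit:
{"name": "step_arm", "arguments": {"series": [[-1,-0.05,0,0.25,0],[-1,0,0,0.2,0],[-1,0,0,0.1,0]]}}

```text
t: 23.4
ee_pos: [0.5485, 0.2164, 0.0406]
tcp_rot: [-0.032, 0.032, 0.999, 0.003]
ft_force: [-6.4, -2.0, 18.3]
width: 0.0595
```

Run:
```python
from h import *
go([0.5487,0.2162,0.040],86.4)
```

```text
t 23.4 pos [0.5485 0.2164 0.0406] psi 86.36 tilt z [-0.0635  0.0071 -0.998 ] q [ 0.32  0.51  1.98  0.04  0.71 -1.21] F [-6.4 -2.  18.3] w 0.0595
shift cm [-0.02 -0.02  0.05] ('roll', np.float64(-0.04))
```

Emit:
{"name": "step_arm", "arguments": {"series": [[-1,0,0,0,0],[-0.1,0,0,0,0],[0.5,0,0,0,0],[1,0,0,0,0],[1,0,0,0,0],[1,0,0,-0.5,0],[1,0,0,-2,0],[1,0.2,0,-3,0],[1,0.2,0,-3,0],[1,0.2,0,-3,0],[1,0.2,0,-3,0],[1,0,0,-2,0],[1,0,0,0,0]]}}

```text
t: 24.7
ee_pos: [0.5511, 0.2156, 0.2141]
tcp_rot: [-0.032, 0.032, 0.999, 0.003]
ft_force: [0.4, -0.5, 0.6]
width: 0.0911
```

Run:
```python
from h import *
go([0.549,0.2162,0.20],86.4)
img,d,c,T=grab('wrist');save('w17',img);np.savez('w17.npz',img=img,d=d,T=T)
img,d,c,T=grab('side');save('s17',img[140:300,180:420].repeat(3,0).repeat(3,1))
```

```text
t 24.7 pos [0.5511 0.2156 0.2141] psi 86.36 tilt z [-0.0633  0.0071 -0.998 ] q [ 0.32  0.25  1.94  0.03  1.01 -1.2 ] F [ 0.4 -0.5  0.6] w 0.0911
shift cm [0.12 0.04 1.42] ('roll', np.float64(-0.04))
```

View pics/w17.png

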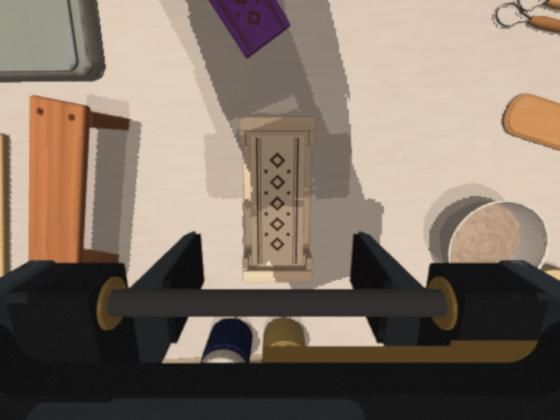

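View pics/s17.png

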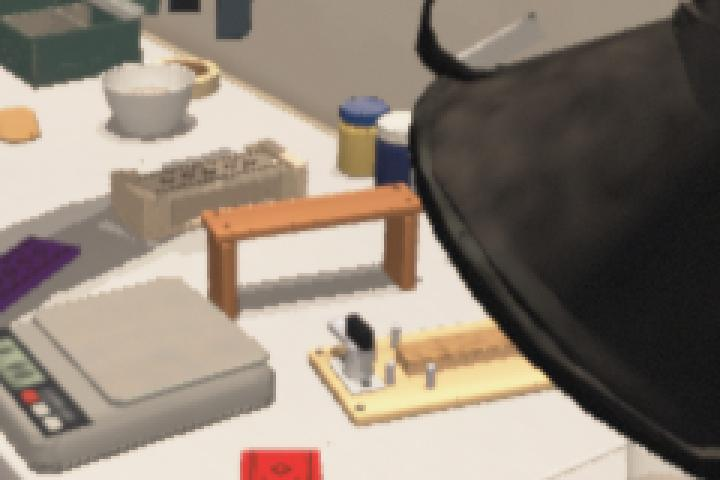

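Next I check numerically that the tile is level, and that the finger, rest and bystanders are as they should be.

Run:
```python
from h import *
c=eyes.calibration('wrist');z=np.load('w17.npz');P=cloud(z['d'],c,z['T'])
t=np.zeros(P.shape[:2],bool);t[140:258,258:300]=1
q=P[t];q=q[np.abs(q[:,2]-.042)<.012];A=np.c_[q[:,:2],np.ones(len(q))];k=np.linalg.lstsq(A,q[:,2],rcond=None)[0]
print('plane slope',k[:2].round(4),'z at seat',(k@[.5484,.2162,1]).round(4),len(q))
X,Y,Z=P[...,0],P[...,1],P[...,2]
m=((Z>.039)&(Z<.0445)&(np.abs(X-.548)<.085)&(np.abs(Y-.216)<.034)).astype(np.uint8);m[270:]=0
m=cv2.morphologyEx(m,cv2.MORPH_OPEN,np.ones((9,9)));rr=cv2.minAreaRect(P[m>0][:,:2].astype(np.float32));print(rr)
z=np.load('w9.npz');P=cloud(z['d'],c,z['T']);Z=P[...,2]
f=np.zeros(Z.shape,bool);f[150:225,265:290]=1
for a in (.035,.058):
    q=P[f&(Z>a)&(Z<.08)];rr=cv2.minAreaRect(q[:,:2].astype(np.float32));print('finger',rr,q.mean(0).round(4),np.percentile(q[:,2],90))
# bystander cup / bowl vs start from side
for n in ['side','top']:
    img,d,_,_=grab(n);z0=np.load(n+'0.npz');df=np.abs(img.astype(int)-z0['img']).max(2)
    save(n+'_end',img);save(n+'_diff',np.repeat((np.clip(df*3,0,255)).astype(np.uint8)[...,None],3,2))
```

```text
plane slope [-0.0009 -0.0009] z at seat 0.0428 4937
((0.5484941601753235, 0.21651843190193176), (0.05981861799955368, 0.14966817200183868), 86.3365707397461)
finger ((0.4640733301639557, -0.14271052181720734), (0.0643412172794342, 0.021194588392972946), 82.59403228759766) [ 0.4648 -0.143   0.0515] 0.0639961125692194
finger ((0.461988240480423, -0.15797486901283264), (0.033539459109306335, 0.012624316848814487), 78.65917205810547) [ 0.4622 -0.1573  0.0631] 0.064437628403786
```

View pics/side_diff.png

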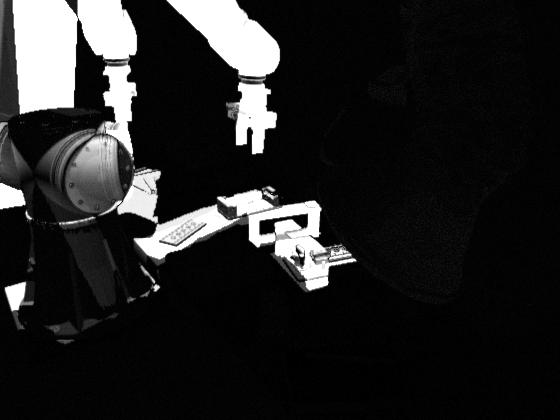

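View pics/side_end.png

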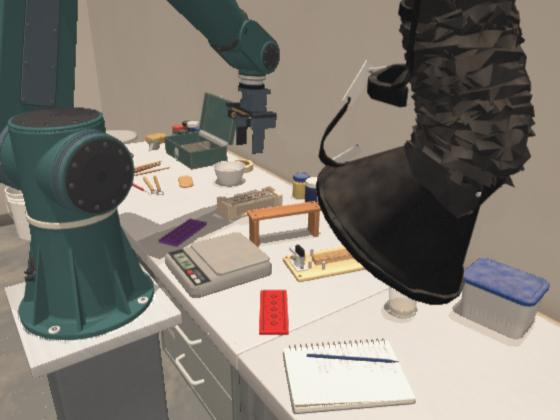

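Run:
```python
from h import *
print(ticket.sign_off(), sensors.sense()['t'])
```

```text
the job is handed in; nothing more can be done
the job is handed in; nothing more can be done
```

The job is done and handed in at about 25 s, in the order you asked: hand rest first, then the finger, then the tile.

**What the last checks showed:**
- **Hand rest:** it stands on its feet about 90 mm clear of the jig's +y side, parallel to the jig.
- **Hold-down finger:** I lifted it about 14 mm, swung it to its stop and let it down there. It measures about 1.63 rad (stop 1.65), and its knob top is about 64 mm above the bench, so it is down.
- **Tile:** it lies painted face up on both ledges, level to about 0.001. Its top is at 42.8 mm (42 mm nominal), and it sits within 0.5 mm of the pocket centre at the right angle.
- **Other things:** in the side view, only the rest, finger, tile, the arm and shadows changed. The bowl and cup have not moved. The side camera does not see the jar; the wrist pictures show it standing, but I did not re-measure it at the end.

**What did not go smoothly:**
- **Tool tilt:** the tool gradually tilted 2–4° from vertical, which the moves could not correct. The tile was still released level.
- **Brief force peaks:** about 38 N setting the rest down, and 40 N at the wrist when the finger met its upper stop early in the swing. Neither passed the 120 N wrist limit. The 40 N limit on the arm and gripper body should not apply, as both loads went through the fingers.

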